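Hold the turntable's idler arm off the platter

TASK

Free the stop-motion turntable for its next frame: on the control pod press the red key and then the yellow key, each fully down and one at a time (leave green and blue alone). Then push the sprung idler arm with the orange handle away from the platter until it is past its ratchet click, and finish while still holding it there, as it springs back if let go. Do not turn the platter or disturb the things standing around.

Things in the scene. Friction and masses are not known exactly. Their poses are not given: they have to be found in the camera images.
- turntable: grey base plate (14 thick) of the friction-drive turntable, fixed to the table at a yaw that varies. Origin: on the table surface. In its own axes (z up) a round platter (220 across, top at 44, white with rows of sweets) is centred at x 0, y -50; the idler arm lies along its +y side
- idler_arm (a joint): sprung aluminium idler arm (bar 22 wide, top 56 above the table) on a vertical pivot; at rest it points along turntable's +x. 0 rad: its black rubber drive wheel presses on the platter's rim; grows as it swings away from the platter (counter-clockwise from above, handle going to that body's +y). Pawl crest at 0.34 rad, it has dropped (click) by 0.47, hard stop at 0.60 rad
- idler_handle (a point): centre of the upright orange handle post at the free end of the idler arm: post 20 across, 60 tall (56 to 116 above the table), 150 from the pivot; this point is 86 above the table. Can be gripped or pushed from above. The push needed here grows from 6 N to 11-14 N as the pawl lifts, drops to about 7 N as it clicks over and is about 12 N near the stop
- idler_pivot (a point): the vertical pivot axis of the idler arm (turntable x -80, y +82), at 58 above the table. Beside it a brass sliding pawl clicks over a tooth as the arm passes; it does not latch: let go, and the spring swings the arm back to 0
- platter_mark (a point): a point on the platter's top, 90 from its centre (the platter's start angle varies); moves if the platter is turned
- pod: grey control pod, 130 x 130 x 22, fixed to the table, yaw varies; origin under its centre. Four round keys stand on it in a 60 mm square, their places shuffled
- key_red_top (a point): centre of the top of the red key, 26 across, pressed straight down
- key_red (a joint): travel of the red key: 0 up, 0.006 m fully down (4 N), springs back
- key_yellow_top (a point): centre of the top of the yellow key, 26 across, pressed straight down
- key_yellow (a joint): travel of the yellow key: 0 up, 0.006 m fully down (4 N), springs back
- key_green_top (a point): centre of the top of the green key, 26 across, pressed straight down
- key_green (a joint): travel of the green key: 0 up, 0.006 m fully down (4 N), springs back
- key_blue_top (a point): centre of the top of the blue key, 26 across, pressed straight down
- key_blue (a joint): travel of the blue key: 0 up, 0.006 m fully down (4 N), springs back
- bowl_green: small white bowl of green sweets, 84 across, 34 tall, loose; a bystander. Origin at its underside
- bowl_yellow: small white bowl of yellow sweets, 84 across, 34 tall, loose; a bystander. Origin at its underside
- bowl_red: small white bowl of red sweets, 84 across, 34 tall, loose; a bystander. Origin at its underside
- tape: black roll of tape, 100 across, 48 tall, loose; a bystander. Origin at its underside
- lens: black camera lens, 76 across, 78 tall, loose; a bystander. Origin at its underside
- jar: glass jar, orange cap, 72 across, 110 tall, loose; a bystander. Origin at its underside
- driver: red-handled screwdriver, lying, about 200 long, loose; a bystander. Origin at its underside

How it is judged:
By the outcome, as a careful person would: the job done as asked, in the order asked, and still so for the second after the job is handed in, while the arm keeps its last pose, push and grip.
It also fails if it takes over 45 s, if anything falls off the work surface, if the arm or the gripper's body presses on something with over 40 N, if the wrist force passes 120 N, or if a joint passes its speed limit or range.

ROBOT

A 6-joint arm with a two-finger parallel gripper is mounted at the origin on the work surface. World frame = base frame: x ahead of the robot, y to its left, z up, the work surface at z = 0. Lengths are in mm, angles in rad, forces in N, time in s.
With the tool pointing down it reaches from about 275 to 850 mm from the base axis. Payload 19 kg.
Tool frame: the origin (TCP) lies midway between the tips of the shut fingers; the grasp point (between the pads) lies 19 mm behind it; z points along the fingers, y is the line along which they close (so a half turn about z gives the same grasp; the last joint's range is limited). The gripper opens to 85 mm and grips with 20 to 120 N. Pads are 22 mm wide; open, the fingers measure 114 mm over their backs; the gripper's body (76 mm by 85 mm) begins 54 mm behind the grasp point. The pads swing forward as they close: fully open they stand 13 mm farther back than shut.
Start: joints at [-1.254, 0.15, 1.437, -0, 1.554, -0.134], TCP at [250.489, -517.534, 194.367] pointing down, gripper open.
Joint ranges: [-2.8, 2.8], [-0.68, 2.1], [0.12, 2.68], [-1.39, 4.53], [0.16, 2.79], [-2.81, 2.81]. Speed limits (rad/s): [1.89, 1.89, 2.22, 3.01, 3.01, 3.01].

INTERFACE

Orientations are given as a unit quaternion [w, x, y, z].
In Python, from bench import ctrl gives the robot as it stands. The module is installed in compiled form; this text tells all that it offers.
- The arm moves only by the shell command python3 -m pendant 'ROWS' [FORCE]. ROWS is JSON, a list that holds one entry, the list of rows, each a list of 7 numbers: the shift along the world's x, y, z in cm, then the turn, a rotation vector about the world's x, y, z in rad, then the closure, from -1 (fully open) to 1 (shut). In form: [[[dx, dy, dz, wx, wy, wz, jaw], ...]]. A call has 1 to 10 rows; each row is the pose to reach, as a shift and turn from the pose commanded when the call began; what a row does not reach only later rows make up. A row lasts 1/12 s, in which the tool goes at most 41.7 mm and 7.16 degrees, less where a joint would pass 70% of its speed; a pose out of reach is approached as far as the arm can. A call with a gripper value outside its range is refused whole. The fingers move at their own pace and stop on an object; FORCE is the grip in N (left out, the last holds). Time passes only in rows, so rows that repeat a pose let the fingers close. It gives the time, the measured TCP pose, the force, the opening and the grip force at its end, in the units of the state.
- ctrl.get_state(): the state, without advancing time (a new reading comes with each control period).
- ctrl.read_camera(name): name is "scene" or "top" or "wrist"; returns a dict with "pixels" (480x640x3 uint8, red, green, blue), "intrinsics" (3x3 intrinsics, pixels), "extrinsics" (4x4, takes a point from camera to world coordinates). Camera axes: x right, y down, z forward; pixel columns grow to the right and rows downward; lengths in mm; the calibration is good to about 2 mm. A picture is of the moment at which its call begins. There is no depth.
- ctrl.sign_off(): hands the job in; it is judged then, once.
Trained networks look in the newest picture that a camera, given by its name, has taken for a name from the list of things; names that differ only in an ending like _2 or _b are one class to them, and where a whole thing is asked for, a point or a joint stands for the part that bears it (a point fixed in the world has none). Each returns a list of dicts, best first, with "confidence" (0 to 1); they miss things now and then, are a little off and sometimes report something else, mostly with a low value. They report only what shows in the picture. A call takes as long as a camera call.
- ctrl.outline_of(camera, name): "pixels" (480x640 bool, what is visible of it) and "extent" ([left, top, width, height] in pixels, round what is visible of it).
The state is a dict: "t": time; "joint_positions": joint angles; "qvel": joint speeds; "joint_efforts": joint torques, N m; "eef_pos": TCP position; "orientation": TCP orientation; "ft_force": force on the tool from outside, world axes, zero at the start; "ft_torque": the same for the moment, N m; "gripper_width": finger opening in mm; "finger_force": force on a finger pad.
Only numpy, scipy, OpenCV 4.12 (cv2) and the standard library are available. Lean on these libraries where they do the work, as an engineer would, in place of code of your own. Each camera call takes 0.05 s, during which the arm holds its last target. There are 200 camera calls.

## Working session

There is one attempt and no reset: what is moved stays moved. The work goes in short steps, Python scripts to look and compute and a shell command to move; the robot and the scene stay as the last step left them, time stands still between calls to the robot, and variables do not carry over. Pictures are saved under pics/ and viewed, at most 10 in all, crops included, and the job is handed in when it is done.

```bash
mkdir -p pics; cat > h.py <<'E'
import numpy as np, cv2
from bench import ctrl
def shot(cam,name=None):
    r=ctrl.read_camera(cam)
    if name: cv2.imwrite(f'pics/{name}.png',r['pixels'][:,:,::-1])
    return r
def at_z(r,uv,z):
    K=np.array(r['intrinsics']);T=np.array(r['extrinsics'])
    d=T[:3,:3]@np.linalg.solve(K,[uv[0],uv[1],1]);o=T[:3,3]
    return o+d*(z-o[2])/d[2]
def find(r,cam,n,z):
    o=ctrl.outline_of(cam,n)
    if not o: return None
    m=o[0]['pixels'];v,u=np.nonzero(m)
    c=(u.mean(),v.mean())
    return round(o[0]['confidence'],2),np.round(c),o[0]['extent'],np.round(at_z(r,c,z),0)
E
python3 - <<'E'
from h import *
s=shot('scene','scene0');
r=shot('top','top0')
for n,z in [('key_red_top',30),('key_yellow_top',30),('key_green_top',30),('key_blue_top',30),('idler_handle',86),('idler_arm',56),('pod',22),('turntable',14),('lens',78),('jar',110),('tape',48),('bowl_green',30),('bowl_yellow',30),('bowl_red',30),('driver',20)]:
    print(n,find(r,'top',n,z))
print(ctrl.get_state())
E
```

```text
key_red_top (0.54, array([246., 253.]), [238.3, 247.4, 12.6, 10.4], array([517., 214.,  30.]))
key_yellow_top None
key_green_top (0.5, array([247., 278.]), [243.6, 272.5, 8.9, 11.1], array([456., 211.,  30.]))
key_blue_top (0.4, array([223., 279.]), [218.2, 277.8, 13.0, 5.5], array([454., 271.,  30.]))
idler_handle (0.89, array([381., 256.]), [369.6, 216.7, 23.5, 79.5], array([ 500., -111.,   86.]))
idler_arm (0.57, array([381., 256.]), [367.2, 215.4, 27.4, 80.0], array([ 502., -114.,   56.]))
pod (0.74, array([236., 267.]), [211.2, 238.9, 53.8, 54.2], array([483., 239.,  22.]))
turntable (0.91, array([425., 254.]), [353.5, 193.4, 141.3, 126.3], array([ 508., -226.,   14.]))
lens (0.71, array([424., 254.]), [350.9, 196.4, 145.5, 122.4], array([ 503., -214.,   78.]))
jar (0.67, array([398., 133.]), [383.4, 111.4, 30.5, 38.2], array([ 788., -157.,  110.]))
tape (0.69, array([156., 334.]), [133.7, 311.1, 47.5, 45.4], array([326., 426.,  48.]))
bowl_green (0.78, array([291., 317.]), [275.2, 300.7, 34.3, 32.2], array([359., 106.,  30.]))
bowl_yellow (0.74, array([185., 175.]), [167.1, 156
[... 273 characters left out ...]
00965e+00,  1.50440573e-01,  1.43739595e+00,  1.14013657e-05,
        1.55378360e+00, -1.34003057e-01]), 'qvel': array([ 1.32562167e-04,  6.09609996e-04, -7.94095320e-05,  2.67362792e-04,
       -6.57551842e-04,  1.44631176e-04]), 'joint_efforts': array([-8.86231146e-05, -7.12782454e+01, -5.71041298e+01, -4.41741167e-04,
        1.23834183e-03, -2.27364802e-05]), 'eef_pos': array([ 250.4895056 , -517.54013357,  194.40244518]), 'orientation': array([-1.41971999e-05,  9.74705955e-01,  2.23491164e-01,  4.42261121e-06]), 'ft_force': array([-0.25624125, -1.06457614, -0.18037997]), 'ft_torque': array([-0.01742716,  0.0241969 , -0.01012473]), 'finger_force': 0.0, 'gripper_width': 85.20128151241332}
```

```bash
python3 -c "
import cv2
a=cv2.imread('pics/top0.png')
cv2.imwrite('pics/topc.png',cv2.resize(a[100:360,120:520],(800,520),interpolation=cv2.INTER_CUBIC))"
```

```text
(no output)
```

View pics/topc.png

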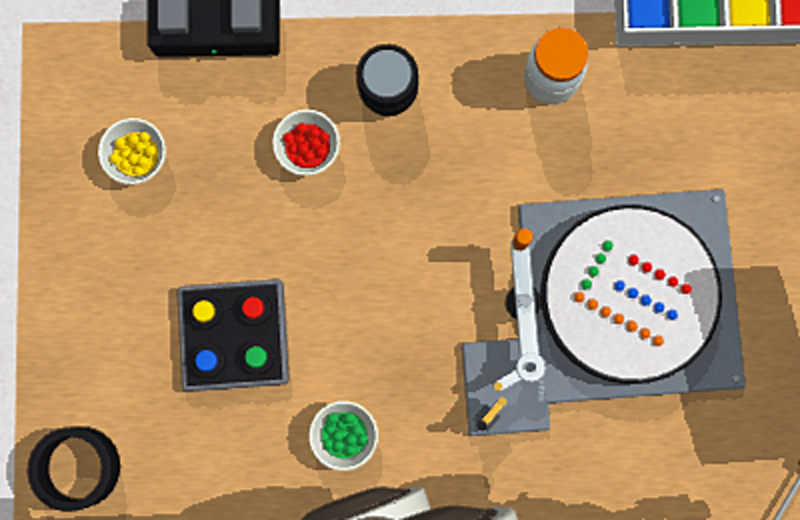

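View pics/scene0.png

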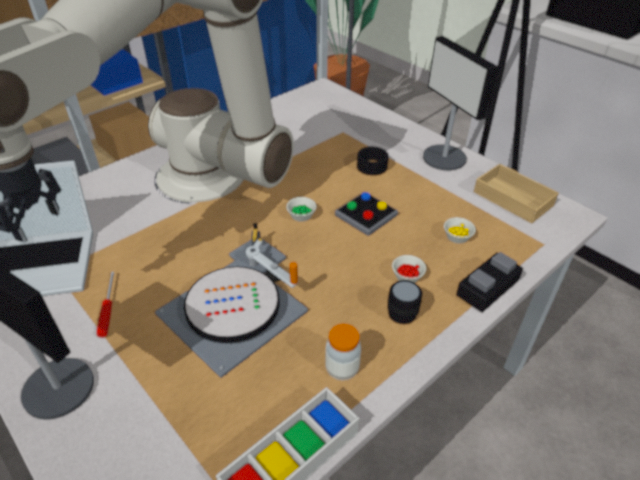

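```bash
cat > g.py <<'E'
from h import *
import cv2
r=ctrl.read_camera('top'); a=r['pixels']
hsv=cv2.cvtColor(a,cv2.COLOR_RGB2HSV)
def blob(lo,hi,box):
    x0,y0,x1,y1=box; m=cv2.inRange(hsv,lo,hi)[y0:y1,x0:x1]; v,u=np.nonzero(m); return (u.mean()+x0,v.mean()+y0,len(u))
pod=(212,242,262,292)
for n,lo,hi in [('yel',(22,150,120),(34,255,255)),('red',(0,150,110),(8,255,255)),('grn',(50,120,60),(80,255,255)),('blu',(100,120,80),(125,255,255))]:
    b=blob(lo,hi,pod); print(n,np.round(b,1),np.round(at_z(r,b,32),1))
h=blob((5,150,120),(18,255,255),(374,208,392,228)); print('handle',h,at_z(r,h,105).round(1))
p=(120+531/2,100+367/2); print('pivot',at_z(r,p,58).round(1))
print(np.array(r['extrinsics'])[:3,3])
E
python3 g.py
```

```text
yel [221.4 255.   95. ] [513.2 273.6  32. ]
red [246.1 253.2  94. ] [516.4 213.5  32. ]
grn [247.7 278.  100. ] [455.9 209.9  32. ]
blu [222.8 279.9 100. ] [452.6 270.2  32. ]
handle (np.float64(381.56363636363636), np.float64(217.78181818181818), 55) [ 587.3 -112.7  105. ]
pivot [ 435.5 -122.2   58. ]
[ 397.99284396   18.64662801 1445.23860895]
```

```bash
python3 -m pendant '[[[26.6,73.1,0,0,0,0,1],[26.6,73.1,0,0,0,0,1],[26.6,73.1,0,0,0,0,1],[26.6,73.1,0,0,0,0,1],[26.6,73.1,0,0,0,0,1],[26.6,73.1,0,0,0,0,1],[26.6,73.1,0,0,0,0,1],[26.6,73.1,0,0,0,0,1],[26.6,73.1,0,0,0,0,1],[26.6,73.1,0,0,0,0,1]]]' 40; python3 -c "
from bench import ctrl
print(ctrl.get_state()['eef_pos'])"
```

```text
t: 1.73
eef_pos: [393.1, -124.0, 194.7]
orientation: [0.0, 0.975, 0.223, 0.0]
ft_force: [0.9, -0.5, -0.1]
gripper_width: -0.4
finger_force: 0.0
[ 393.07114664 -124.03621639  194.72139778]
```

```bash
python3 -m pendant '[[[12.3,33.8,0,0,0,0,1],[12.3,33.8,0,0,0,0,1],[12.3,33.8,0,0,0,0,1],[12.3,33.8,0,0,0,0,1],[12.3,33.8,0,0,0,0,1],[12.3,33.8,0,0,0,0,1],[12.3,33.8,0,0,0,0,1],[12.3,33.8,0,0,0,0,1],[12.3,33.8,-6,0,0,0,1],[12.3,33.8,-6,0,0,0,1]]]'; python3 - <<'E'
from h import *
r=shot('wrist','w1'); print(ctrl.get_state()['eef_pos'],ctrl.get_state()['ft_force'])
K=np.array(r['intrinsics']);T=np.linalg.inv(np.array(r['extrinsics']))
for p in [(516,213.5,32),(513,273.6,32),(456,210,32)]:
    q=K@(T[:3,:3]@np.array(p)+T[:3,3]);print(q[:2]/q[2])
for n in ['key_red_top','key_yellow_top']: print(n,find(r,'wrist',n,32))
E
```

```text
t: 2.57
eef_pos: [516.0, 214.7, 132.1]
orientation: [-0.0, 0.974, 0.225, -0.0]
ft_force: [-0.5, -1.0, -1.1]
gripper_width: 0.1
finger_force: 0.0
[514.3556191  214.37573112 127.80293903] [-2.51467979  0.44537282 -6.99158653]
[322.10256465 225.27983535]
[244.42443121 193.06418361]
[291.88024473 295.84013309]
key_red_top (0.86, array([325., 230.]), [305.5, 212.2, 39.7, 36.6], array([514., 210.,  32.]))
key_yellow_top (0.79, array([245., 197.]), [223.5, 176.0, 42.4, 42.3], array([510., 272.,  32.]))
```

View pics/w1.png

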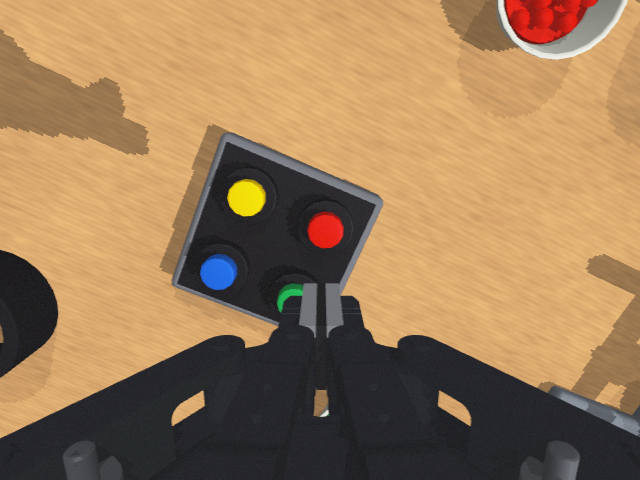

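```bash
python3 -m pendant '[[[-0.1,-0.15,-4,0,0,0,1],[-0.1,-0.15,-7,0,0,0,1],[-0.1,-0.15,-9,0,0,0,1],[-0.1,-0.15,-9,0,0,0,1],[-0.1,-0.15,-9,0,0,0,1]]]'; for i in 1 2 ; do python3 -c "
from bench import ctrl
s=ctrl.get_state();print(s['eef_pos'].round(1),s['ft_force'].round(1))"; [ $i = 1 ] && python3 -m pendant '[[[0,0,-0.3,0,0,0,1],[0,0,-0.6,0,0,0,1],[0,0,-0.6,0,0,0,1]]]'; done
```

```text
t: 3.13
eef_pos: [515.5, 209.9, 46.0]
orientation: [-0.0, 0.975, 0.223, 0.0]
ft_force: [0.7, -0.4, 1.2]
gripper_width: -0.1
finger_force: 0.0
[515.5 209.9  46. ] [ 0.7 -0.4  1.2]
t: 3.38
eef_pos: [515.5, 210.5, 39.4]
orientation: [-0.0, 0.975, 0.223, 0.001]
ft_force: [-0.2, -0.2, 0.1]
gripper_width: 0.2
finger_force: 0.0
[515.5 210.5  39.4] [-0.2 -0.2  0.1]
```

```bash
python3 -m pendant '[[[0,0.1,-0.3,0,0,0,1],[0,0.1,-0.4,0,0,0,1],[0,0.1,-0.4,0,0,0,1]]]'|grep -E 'pos|force: \['; python3 -m pendant '[[[0,0,-0.2,0,0,0,1],[0,0,-0.3,0,0,0,1],[0,0,-0.3,0,0,0,1]]]'|grep -E 'pos|force: \['; python3 -m pendant '[[[0,0,-0.2,0,0,0,1],[0,0,-0.2,0,0,0,1],[0,0,-0.2,0,0,0,1]]]'|grep -E 'pos|force: \['
```

```text
eef_pos: [514.9, 211.6, 34.3]
ft_force: [0.3, 0.3, -0.1]
eef_pos: [514.8, 211.5, 31.1]
ft_force: [0.1, -0.4, -0.3]
eef_pos: [514.9, 211.5, 29.2]
ft_force: [-0.0, 1.1, -0.1]
```

```bash
for i in 1 2; do python3 -m pendant '[[[0,0,-0.2,0,0,0,1],[0,0,-0.2,0,0,0,1]]]'|grep -E 'pos|force: \['; done;  python3 - <<'E'
from h import *
r=shot('scene'); cv2.imwrite('pics/s2.png',cv2.resize(r['pixels'][160:260,300:460,::-1],(800,500),interpolation=cv2.INTER_CUBIC))
E
```

```text
eef_pos: [514.8, 211.5, 27.0]
ft_force: [0.2, -0.6, -0.4]
eef_pos: [514.8, 211.5, 25.0]
ft_force: [0.2, -0.3, 0.0]
```

View pics/s2.png

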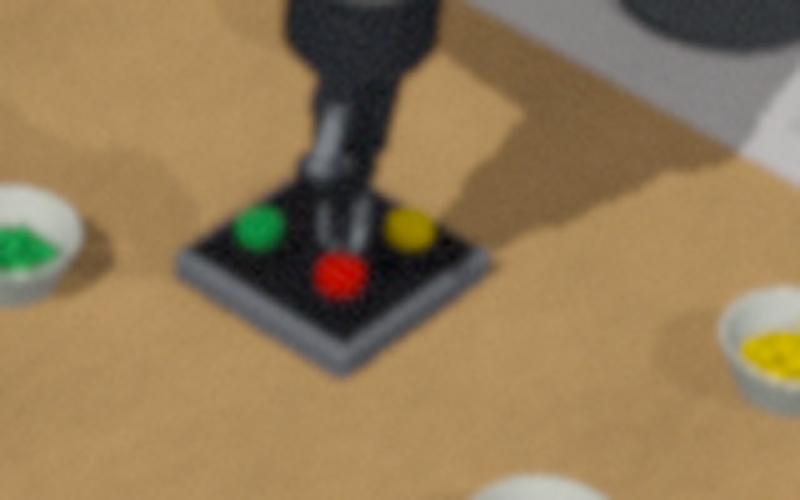

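```bash
python3 - <<'E'
from h import *
r=shot('scene')
def pr(r,p):
    K=np.array(r['intrinsics']);T=np.linalg.inv(np.array(r['extrinsics']))
    q=K@(T[:3,:3]@np.array(p)+T[:3,3]);q=q[:2]/q[2];return q.round(1)
for p in [(514.8,211.5,25),(516,212,32),(516,212,25),(513,273,32),(456,210,32),(484,242,32)]:
    q=pr(r,p);print(p,q,(q-[300,160])*5)
a=r['pixels'];print(np.linalg.norm(np.array(r['extrinsics'])[:3,3]-[515,212,25]),np.array(r['extrinsics']).round(3))
E
```

```text
(514.8, 211.5, 25) [367.5 218.4] [337.5 292. ]
(516, 212, 32) [368.1 216.6] [340.5 283. ]
(516, 212, 25) [367.9 218.5] [339.5 292.5]
(513, 273, 32) [382.4 206.8] [412. 234.]
(456, 210, 32) [352.2 206.8] [261. 234.]
(484, 242, 32) [367.3 206.6] [336.5 233. ]
1482.7473861399433 [[ 6.700000e-01  5.030000e-01 -5.470000e-01  1.261037e+03]
 [ 7.430000e-01 -4.520000e-01  4.940000e-01 -6.521880e+02]
 [ 1.000000e-03 -7.370000e-01 -6.760000e-01  9.711220e+02]
 [ 0.000000e+00  0.000000e+00  0.000000e+00  1.000000e+00]]
```

```bash
python3 - <<'E'
from h import *
r=shot('wrist','w2'); s=ctrl.get_state()
K=np.array(r['intrinsics']);E=np.array(r['extrinsics']);T=np.linalg.inv(E)
p=s['eef_pos']
for dz in (0,10,20,30): 
    q=K@(T[:3,:3]@(p+[0,0,dz])+T[:3,3]);print(dz,(q[:2]/q[2]).round(1),q[2].round())
print(p,E.round(2), s['gripper_width'])
for n in ['key_red_top','key_green_top']: print(n,find(r,'wrist',n,32))
E
```

```text
0 [320.2 272.4] 189.0
10 [320.2 280. ] 180.0
20 [320.1 288.5] 170.0
30 [320. 298.] 160.0
[514.96510293 211.53088986  25.37383137] [[ 4.3000e-01 -8.7000e-01 -2.4000e-01  5.7456e+02]
 [-9.0000e-01 -4.2000e-01 -1.1000e-01  2.3980e+02]
 [-0.0000e+00  2.6000e-01 -9.6000e-01  2.0374e+02]
 [ 0.0000e+00  0.0000e+00  0.0000e+00  1.0000e+00]] -0.017529719488719033
key_red_top (0.83, array([322., 272.]), [292.3, 253.7, 54.9, 45.5], array([518., 212.,  32.]))
key_green_top None
```

View pics/w2.png

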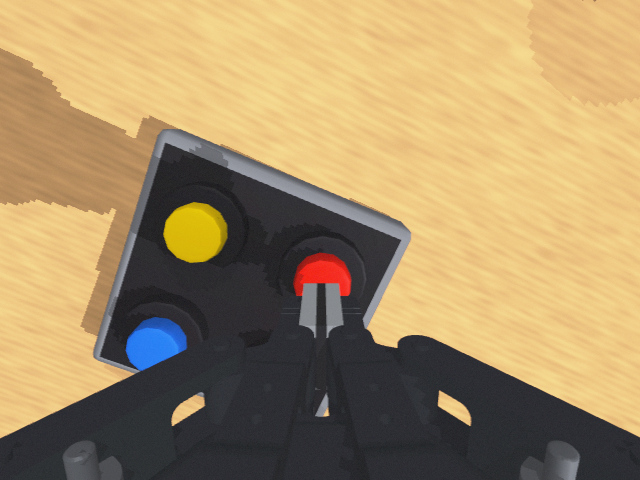

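```bash
for i in 1; do python3 -m pendant '[[[0,0.05,-0.2,0,0,0,1],[0,0.05,-0.4,0,0,0,1],[0,0.05,-0.4,0,0,0,1]]]'|grep -E 'pos|force: \['; python3 -m pendant '[[[0,0,-0.2,0,0,0,1],[0,0,-0.2,0,0,0,1]]]'|grep -E 'pos|force: \[';python3 -m pendant '[[[0,0,-0.2,0,0,0,1],[0,0,-0.2,0,0,0,1]]]'|grep -E 'pos|force: \[';python3 -m pendant '[[[0,0,-0.2,0,0,0,1],[0,0,-0.2,0,0,0,1]]]'|grep -E 'pos|force: \['; done
```

```text
eef_pos: [514.7, 212.0, 20.8]
ft_force: [0.8, 0.1, 0.0]
eef_pos: [514.8, 212.0, 19.0]
ft_force: [-0.0, -0.5, 0.0]
eef_pos: [514.8, 211.9, 17.0]
ft_force: [0.4, 0.3, 0.1]
eef_pos: [514.9, 212.0, 15.0]
ft_force: [-0.1, -0.2, -0.4]
```

```bash
for i in 1 2 3; do python3 -m pendant '[[[0,0,-0.2,0,0,0,1],[0,0,-0.2,0,0,0,1],[0,0,-0.2,0,0,0,1]]]'|grep -E 'pos|force: \['; done;  python3 - <<'E'
from h import *
r=shot('scene'); cv2.imwrite('pics/s3.png',cv2.resize(r['pixels'][160:260,300:460,::-1],(800,500),interpolation=cv2.INTER_CUBIC))
E
```

```text
eef_pos: [514.9, 212.0, 13.3]
ft_force: [0.6, 0.4, -0.1]
eef_pos: [514.9, 212.0, 11.3]
ft_force: [-0.1, 0.2, -0.0]
eef_pos: [514.9, 212.0, 9.3]
ft_force: [0.4, 0.3, 0.2]
```

View pics/s3.png

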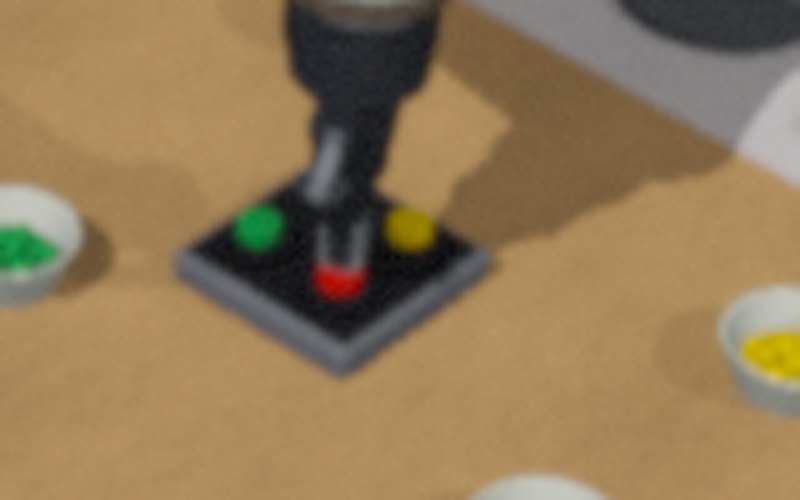

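```bash
for i in 1 2 3 ; do python3 -m pendant '[[[0,0,-0.2,0,0,0,1],[0,0,-0.2,0,0,0,1],[0,0,-0.2,0,0,0,1]]]'|grep -E 'pos|force: \['; done
```

```text
eef_pos: [515.0, 212.0, 7.3]
ft_force: [0.0, 0.3, -0.2]
eef_pos: [515.0, 212.0, 5.3]
ft_force: [-0.2, 0.5, 2.1]
eef_pos: [515.1, 212.0, 3.4]
ft_force: [-0.3, 0.5, 2.6]
```

```bash
for i in 1 2; do python3 -m pendant '[[[0,0,-0.2,0,0,0,1],[0,0,-0.2,0,0,0,1],[0,0,-0.2,0,0,0,1]]]'|grep -E 'pos|force: \['; done; python3 -m pendant '[[[0,0,-0.1,0,0,0,1],[0,0,-0.1,0,0,0,1],[0,0,-0.1,0,0,0,1]]]'|grep -E 'pos|force: \['
```

```text
eef_pos: [515.1, 212.1, 1.4]
ft_force: [0.2, 0.9, 3.5]
eef_pos: [515.2, 212.1, 0.7]
ft_force: [-7.5, -2.2, 24.2]
eef_pos: [515.4, 212.1, 0.5]
ft_force: [-12.9, -3.4, 34.6]
```

```bash
python3 -m pendant '[[[0,0,1.5,0,0,0,1],[0,0,3.5,0,0,0,1],[0,0,4,0,0,0,1],[-0.25,3,4,0,0,0,1],[-0.25,6.05,4,0,0,0,1],[-0.25,6.05,4,0,0,0,1],[-0.25,6.05,2.5,0,0,0,1],[-0.25,6.05,1.4,0,0,0,1],[-0.25,6.05,1.2,0,0,0,1],[-0.25,6.05,1.2,0,0,0,1]]]'|grep -E 'pos|force: \['; python3 -m pendant '[[[0,0,-0.3,0,0,0,1],[0,0,-0.5,0,0,0,1],[0,0,-0.5,0,0,0,1]]]'|grep -E 'pos|force: \['
```

```text
eef_pos: [511.7, 271.9, 9.1]
ft_force: [-0.6, 0.4, 0.9]
eef_pos: [512.8, 272.4, 5.5]
ft_force: [1.1, -1.3, 1.4]
```

```bash
python3 - <<'E'
from h import *
r=shot('wrist','w3')
for n in ['key_yellow_top']: print(n,find(r,'wrist',n,32))
print(ctrl.get_state()['eef_pos'])
E
for i in 1 2; do python3 -m pendant '[[[0,0,-0.2,0,0,0,1],[0,0,-0.2,0,0,0,1],[0,0,-0.2,0,0,0,1]]]'|grep -E 'pos|force: \['; done
```

```text
key_yellow_top (0.94, array([324., 282.]), [292.4, 270.8, 61.9, 24.9], array([519., 273.,  32.]))
[512.77833468 272.38601706   5.77422005]
eef_pos: [512.7, 272.5, 3.5]
ft_force: [1.8, -1.6, 2.9]
eef_pos: [512.6, 272.5, 1.4]
ft_force: [2.2, -0.4, 4.1]
```

```bash
for i in 1 2; do python3 -m pendant '[[[0,0,-0.1,0,0,0,1],[0,0,-0.1,0,0,0,1],[0,0,-0.1,0,0,0,1]]]'|grep -E ' t|pos|force: \['; done
```

```text
eef_pos: [512.7, 272.6, 1.0]
ft_force: [-0.3, -3.5, 11.8]
eef_pos: [512.8, 272.6, 0.8]
ft_force: [-6.5, -3.9, 22.8]
```

```bash
python3 -m pendant '[[[0,0,3,0,0,0,1],[0,0,7,0,0,0,0],[0,0,11,0,0,0,-1],[0,-3,15,0,0,0,-1],[7.4,-38.5,15,0,0,0,-1],[7.4,-38.5,15,0,0,0,-1],[7.4,-38.5,15,0,0,0,-1],[7.4,-38.5,15,0,0,0,-1],[7.4,-38.5,15,0,0,0,-1],[7.4,-38.5,15,0,0,0,-1]]]' 40|grep -E 'pos|force: \['; python3 -m pendant '[[[1,-13,0,0,0,0,-1],[2.4,-13,0,0,0,0,-1],[2.4,-13,0,0,0,0,-1],[2.4,-13,0,0,0,0,-1],[2.4,-13,0,0,0,0,-1]]]'
```

```text
eef_pos: [562.5, 0.9, 147.1]
ft_force: [1.4, 0.7, -0.1]
t: 11.2
eef_pos: [586.7, -129.9, 146.3]
orientation: [-0.0, 0.975, 0.222, -0.001]
ft_force: [-0.9, 0.1, -0.4]
gripper_width: 85.5
finger_force: 0.0
```

```bash
python3 - <<'E'
from h import *
r=shot('wrist','w4')
for z in (86,116): print(find(r,'wrist','idler_handle',z))
s=ctrl.get_state();p=s['eef_pos'];print(p)
K=np.array(r['intrinsics']);T=np.linalg.inv(np.array(r['extrinsics']))
for q in [(587,-112.7,116),(587,-112.7,60),(435.5,-122.2,58),tuple(p)]:
    c=K@(T[:3,:3]@np.array(q)+T[:3,3]);print(q,(c[:2]/c[2]).round())
E
```

```text
(0.62, array([259., 312.]), [183.3, 206.4, 133.2, 204.6], array([ 524., -115.,   86.]))
(0.62, array([259., 312.]), [183.3, 206.4, 133.2, 204.6], array([ 539., -113.,  116.]))
[ 586.5335398  -126.36716876  146.92535931]
(587, -112.7, 116) [293. 240.]
(587, -112.7, 60) [298. 218.]
(435.5, -122.2, 58) [229. 392.]
(np.float64(586.5335397954152), np.float64(-126.36716876012267), np.float64(146.92535931228278)) [314. 270.]
```

View pics/w4.png

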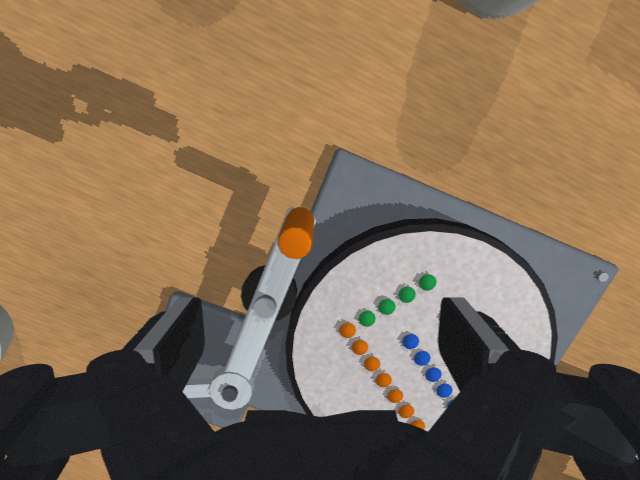

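```bash
python3 -m pendant '[[[0.1,1.4,0,0,0,0,-1],[0.1,1.4,0,0,0,0,-1],[0.1,1.4,-3,0,0,0,-1],[0.1,1.4,-3,0,0,0,-1],[0.1,1.4,-3,0,0,0,-1]]]'|grep pos; python3 - <<'E'
from h import *
r=shot('wrist','w5');print(ctrl.get_state()['eef_pos'])
hsv=cv2.cvtColor(r['pixels'],cv2.COLOR_RGB2HSV)
m=cv2.inRange(hsv,(5,200,200),(18,255,255));n,l,st,c=cv2.connectedComponentsWithStats(m);i=1+st[1:,4].argmax();print(st[i],c[i],at_z(r,c[i],116))
E
```

```text
eef_pos: [587.0, -112.0, 116.6]
[ 587.70007776 -112.52211153  117.78310893]
[312 259  30  34 695] [327.44748201 274.34820144] [ 587.49426395 -115.65928899  116.        ]
```

View pics/w5.png

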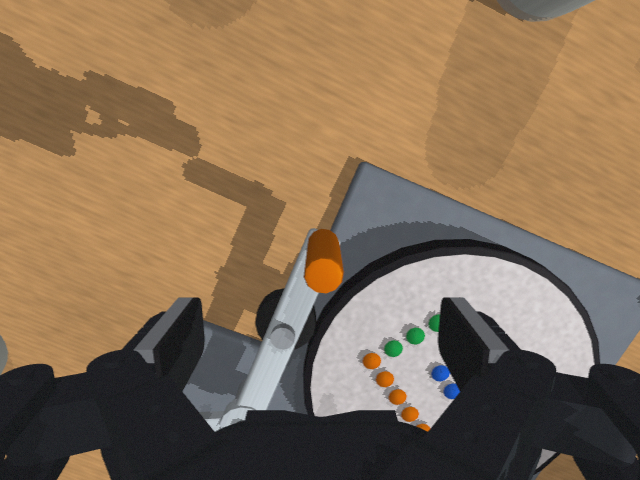

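```bash
python3 -m pendant '[[[0,0.1,-3,0,0,0,-1],[0,0.1,-6.5,0,0,0,-1],[0,0.1,-6.5,0,0,0,-1],[0,0.1,-6.5,0,0,0,-1],[0,0.1,-6.5,0,0,0,0.2],[0,0.1,-6.5,0,0,0,0.6]]]' 40; python3 -m pendant '[[[0,0,0,0,0,0,0.7],[0,0,0,0,0,0,0.8],[0,0,0,0,0,0,1],[0,0,0,0,0,0,1],[0,0,0,0,0,0,1]]]'
```

```text
t: 12.32
eef_pos: [589.0, -112.7, 54.9]
orientation: [0.001, 0.975, 0.224, 0.001]
ft_force: [-0.1, -0.4, 0.7]
gripper_width: 64.0
finger_force: 0.0
t: 12.73
eef_pos: [588.2, -112.7, 53.0]
orientation: [0.0, 0.975, 0.223, 0.001]
ft_force: [0.9, -2.8, 5.4]
gripper_width: 18.5
finger_force: 38.9
```

```bash
python3 -m pendant '[[[-0.07,0.75,0,0,0,0.05,1],[-0.17,1.49,0,0,0,0.1,1],[-0.31,2.22,0,0,0,0.15,1],[-0.49,2.95,0,0,0,0.2,1],[-0.71,3.67,0,0,0,0.25,1],[-0.96,4.38,0,0,0,0.3,1],[-0.96,4.38,0,0,0,0.3,1]]]' 50
```

```text
t: 13.32
eef_pos: [578.8, -68.6, 53.1]
orientation: [0.001, 0.93, 0.368, 0.001]
ft_force: [2.3, -8.9, 1.4]
gripper_width: 18.5
finger_force: 48.7
```

Moving with the arm (−9 N, as expected before the crest). On to 0.54 rad.

```bash
python3 -m pendant '[[[-0.29,0.7,0,0,0,0.05,1],[-0.6,1.37,0,0,0,0.1,1],[-0.96,2.04,0,0,0,0.15,1],[-1.34,2.68,0,0,0,0.2,1],[-1.67,3.18,0,0,0,0.24,1],[-1.67,3.18,0,0,0,0.24,1],[-1.67,3.18,0,0,0,0.24,1]]]'; python3 - <<'E'
from h import *
r=shot('top'); a=r['pixels']
cv2.imwrite('pics/topend.png',cv2.resize(a[160:320,220:460,::-1],(780,520),interpolation=cv2.INTER_CUBIC))
s=ctrl.get_state();p=s['eef_pos'];print(p,s['ft_force'],s['gripper_width'],s['finger_force'])
print(np.arctan2(p[1]+122.6,p[0]-438.1)-.065)
E
```

```text
t: 13.9
eef_pos: [562.5, -37.3, 53.1]
orientation: [0.001, 0.88, 0.476, 0.001]
ft_force: [6.7, -5.6, 2.4]
gripper_width: 18.8
finger_force: 49.2
[562.60954249 -37.35207741  53.06755519] [ 6.44004669 -6.14763486  3.62585706] 18.308295614211854 49.23731803894043
0.5353629672106477
```

View pics/topend.png

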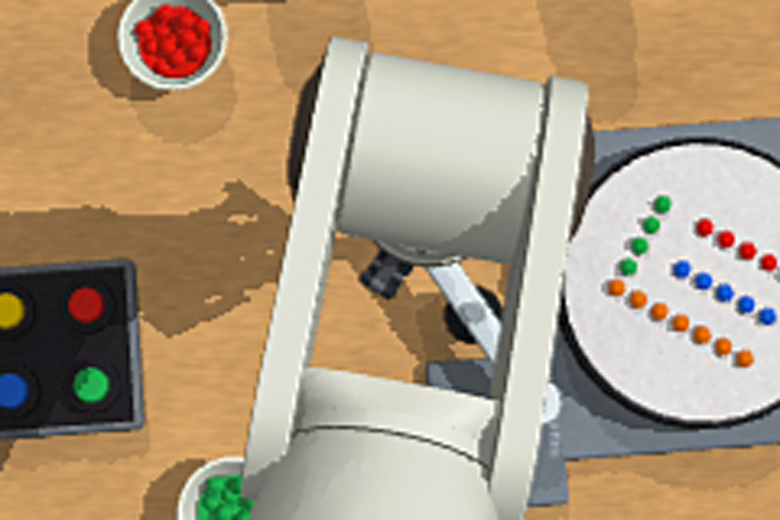

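```bash
python3 -c "
from bench import ctrl
print(ctrl.sign_off())"
```

```text
the job is handed in; nothing more can be done
None
```

I pressed the red key and then the yellow key fully down, then swung the idler arm past its click, and I am holding it at about 0.54 rad; the platter did not move, and the job is handed in.

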